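# Flip the ratchet and free the clamped heat sink

## Task

The heat sink is clamped in the small vice, and the vice's ratchet handle is set to tighten. Flip the ratchet's direction lever fully over to the loosen side, swing the handle back and forth to loosen the spindle by at least a quarter turn so that the jaw draws clear, then lift the heat sink out and set it down gently, upright on its foot, inside the grey parts tray. Leave the other things on the desk where they are.

Things in the scene. Friction and masses are not known exactly. Their poses are not given: they have to be found in the camera images.
- vice: Small dark steel vice bolted to the desk, base plate 76 x 172 mm. Origin on the desk under the vertical spindle axis, z up. In its frame the ratchet grip points roughly to -y; the clamped heat sink stands at +y between the sliding jaw (nearer the spindle) and the fixed jaw (y 107 to 123 mm, top 35 mm above the desk).
- seat (a point): Middle of the heat sink's seat: top of the vice's base plate, 15 mm above the desk, 84.5 mm from the spindle axis along the vice's +y. Ribs 5 mm tall stand beside the heat sink's foot at 24.5 mm either side along the vice's x.
- ratchet (a joint): Swing of the ratchet handle about the spindle axis, rad, growing anticlockwise from above; stops at -0.55 and 0.55; at 0 the grip points along the vice's -y. Stays where left. Swinging takes 1 to 2 N at the grip, 4 to 6 N when it drives the spindle. It ratchets in 18 degree steps, so up to 18 degrees of a swing are lost before it bites.
- grip_mid (a point): Middle of the handle's black rubber grip, 130 mm from the spindle axis, 51 mm above the desk. The grip is 24 mm wide and tall, runs from 79 to 169 mm from the axis, underside 39 mm above the desk. Towards the axis follow a steel neck 22 mm wide (top 58 mm) and a round head 60 mm across (top 60 mm, hex end in its middle 68 mm).
- dir_lever (a joint): The ratchet's direction lever, rad. 0: tighten, its tab leans 0.45 rad off the grip's line to the clockwise side (from above, about its pivot). 0.9: loosen, leaning 0.45 rad to the anticlockwise side. It engages only when nearly fully over, stays where left, and moves at about 1.5 N on the tab. Pushed on past its stop it takes the handle with it.
- lever_pivot (a point): The direction lever's vertical pivot, on top of the handle's head, 26 mm from the spindle axis along the grip's direction, 60 mm above the desk.
- lever_tab (a point): Middle of the top of the direction lever's thumb tab, 29 mm from the pivot on the grip's side, 85 mm above the desk: an upright dark steel fin 8 mm thick (across the push), 14 mm long, 22 mm tall, foot 63 mm above the desk on a flat arm (top 66 mm). Nothing higher is near it.
- spindle (a joint): Turn of the clamping spindle, rad. 0 is tight (no further clockwise); grows anticlockwise as it loosens, up to 2.4. Only the ratchet turns it: set to loosen, anticlockwise swings drive it and the clockwise return slips; set to tighten, anticlockwise swings slip. Needs a quarter turn, so more than one swing.
- jaw (a joint): How far the sliding jaw has drawn back from the heat sink towards the spindle, m: 6 mm per rad of the spindle. When tight its lip (24 to 30 mm above the desk) reaches 5.5 mm over the heat sink's foot and holds it down.
- heatsink: The clamped aluminium heat sink, about 160 g: square foot 44 x 44 mm, 8 mm thick, with a finned block 40 mm (its x) by 30 mm (its y) on it, 55 mm tall in all. Origin at the centre of its underside, z up. The block can be gripped across its x or its y, above the jaws.
- tray: Shallow grey plastic parts tray fixed to the desk, 150 (its x) by 120 mm (its y), rim 16 mm tall, walls and floor about 4 mm thick. Origin at the centre of its underside.
- spool: Bystander: a tin reel of solder, 56 mm across and 32 mm tall, standing on its flat side near the vice. Origin at its underside. To be left alone.
- tape: Bystander: a roll of tan masking tape, 90 mm across and 24 mm tall, lying flat beyond the vice. Origin at its underside. To be left alone.
- screwdriver: Bystander: a yellow-handled screwdriver, 170 mm long, lying on the desk. Origin at its underside. To be left alone.
- multimeter: Bystander: an orange hand multimeter, 150 x 75 x 34 mm, lying face up. Origin at its underside. To be left alone.
- pliers: Bystander: small pliers with yellow handles, 155 mm long and 12 mm thick, lying flat. Origin at its underside near the pivot. To be left alone.
Not all that is in view belongs to the job. Leave any orange or red look-alike of the heatsink alone.

How it is judged:
On the way, in this order (a step that is already met when the one before it is completed fails the run):
1. the direction lever is fully on the loosen side (0.7 rad or more) while the spindle has not yet been turned (under 0.4 rad) (value of joint dir_lever above 0.7 rad and value of joint spindle below 0.4 rad), for 0.2 s.
2. the spindle is loosened by about a quarter turn (1.4 rad or more) while the heat sink is still on its seat (value of joint spindle above 1.4 rad and z of heatsink in the frame of vice below 0.025 m), for 0.1 s.
3. the heat sink is lifted off its seat (z of heatsink in the frame of vice above 0.04 m), for 0.1 s.
At the end, for the whole second after the job is handed in: The heat sink stands at rest upright in the tray, foot flat on its floor (tilt under 0.08 rad, centre within 60 mm (x) and 45 mm (y) of the tray's middle); the spindle is still loosened by 1.4 rad or more and the direction lever still at 0.7 rad or more (x of heatsink in the frame of tray between -0.06 and 0.06 m and y of heatsink in the frame of tray between -0.045 and 0.045 m and z of heatsink in the frame of tray below 0.009 m and angle between heatsink's own z axis and vertical below 0.08 rad and linear speed of heatsink below 0.02 m/s and value of joint spindle above 1.4 rad and value of joint dir_lever above 0.7 rad); the robot touches nothing.
It fails at once if a bystander is moved by more than 30 mm (distance of any of spool, tape, screwdriver, multimeter, pliers from where it was at the start of the episode above 0.03 m).
It fails at once if the heat sink is dropped: it moves faster than 0.6 m/s less than 40 mm above the tray (linear speed of heatsink above 0.6 m/s and z of heatsink in the frame of tray below 0.04 m and horizontal distance between heatsink and tray below 0.1 m).
It also fails if it takes over 72 s, if anything falls off the work surface, if the arm or the gripper's body presses on something with over 40 N, if the wrist force passes 120 N, or if a joint passes its speed limit or range.

## Robot

A 7-joint arm with a two-finger parallel gripper is mounted at the origin on the work surface. World frame = base frame: x ahead of the robot, y to its left, z up, the work surface at z = 0. Lengths are in m, angles in rad, forces in N, time in s.
With the tool pointing down it reaches from about 0.35 to 0.9 m from the base axis. Payload 8.1 kg.
Tool frame: the origin (TCP) lies between the finger pads; the fingertips stand 11 mm ahead of it and the grasp point (between the pads) lies 8 mm behind it; z points along the fingers, y is the line along which they close (so a half turn about z gives the same grasp; the last joint's range is limited). The gripper opens to 92 mm and grips with 3 to 60 N. Pads are 19 mm wide; open, the fingers measure 130 mm over their backs; the gripper's body (75 mm by 190 mm) begins 47 mm behind the grasp point.
Start: joints at [-1.267, 0.434, 0.025, 1.573, -0.012, 1.134, -0.075], TCP at [0.247, 0.574, 0.238] pointing down, gripper open.
Joint ranges: [-2.62, 2.62], [-0.44, 2.09], [-1.27, 1.32], [0.08, 2.57], [-1.32, 4.46], [0.12, 2], [-2.74, 2.74]. Speed limits (rad/s): [2.22, 2.22, 3.01, 3.01, 3.14, 3.14, 3.14].

## Interface

Orientations are given as a rotation vector (axis times angle).
In Python, from cell import observe, get_image, camera_params, sign_off gives the robot as it stands.
- The arm moves only by the shell command python3 -m pendant 'ROWS' [FORCE]. ROWS is JSON, one flat list of numbers, 7 for each row, row after row: the shift along the tool's x, y, z in m, then the turn, a rotation vector about the tool's x, y, z in rad, then the finger opening in m, from 0 to 0.0918. In form: [dx, dy, dz, rx, ry, rz, jaw, dx, dy, dz, rx, ry, rz, jaw, ...]. A call has 1 to 10 rows; each row shifts and turns the commanded pose from where the row before left it, along the tool's axes as they then stand; what a row does not reach is not made up. A row lasts 1/8 s, in which the tool goes at most 62.5 mm and 10.7 degrees, less where a joint would pass 70% of its speed; a pose out of reach is approached as far as the arm can. A call is refused whole if a number of a shift passes 0.0625 or a number of a turn 0.188, either way. A call with a gripper value outside its range is refused whole. The fingers move at their own pace and stop on an object; FORCE is the grip in N (left out, the last holds). Time passes only in rows, so rows that do not move let the fingers close. It gives the time, the measured TCP pose, the force, the opening and the grip force at its end, in the units of the state.
- observe(): the state, without advancing time (a new reading comes with each control period).
- get_image(name): name is "scene" or "top" or "wrist"; returns the picture (480x640x3 uint8, red, green, blue); there is no depth.
- camera_params(name): a dict with "intrinsics" (3x3 intrinsics, pixels), "eye" and "rotation" of the camera in the world; the wrist camera has in their place "T_tool_cam" (4x4, takes a point from camera to tool coordinates, whose origin is the TCP and whose axes are the flange's). Camera axes: x right, y down, z forward; pixel columns grow to the right and rows downward; lengths in m; the calibration is good to about 2 mm. A picture is of the moment at which its call begins: read the wrist's pose just before it. camera_params takes no time and is no camera call.
- sign_off(): hands the job in; it is judged then, once.
The state is a dict: "clock": time; "joints": joint angles; "dq": joint speeds; "joint_efforts": joint torques, N m; "position": TCP position; "ee_rot": TCP orientation; "force": force on the tool from outside, world axes, zero at the start; "ft_torque": the same for the moment, N m; "width": opening from 0.0 (shut) to 1.0 (fully open); "gripper_force": force on a finger pad.
Only numpy, scipy, OpenCV 4.12 (cv2) and the standard library are available. Lean on these libraries where they do the work, as an engineer would, in place of code of your own. Each camera call takes 0.05 s, during which the arm holds its last target. There are 200 camera calls.

## Working session

There is one attempt and no reset: what is moved stays moved. The work goes in short steps, Python scripts to look and compute and a shell command to move; the robot and the scene stay as the last step left them, time stands still between calls to the robot, and variables do not carry over. Pictures are saved under pics/ and viewed, at most 10 in all, crops included, and the job is handed in when it is done.

```bash
mkdir -p pics; ls; python3 - <<'E'
from cell import *
import cv2, numpy as np
np.set_printoptions(precision=4,suppress=True)
s=observe(); print({k:np.round(v,4).tolist() for k,v in s.items()})
for n in ("scene","top","wrist"):
    print(n,camera_params(n))
    cv2.imwrite(f"pics/{n}0.png",get_image(n)[:,:,::-1])
E
```

```text
pics
{'clock': 0.0, 'joints': [-1.2666, 0.4352, 0.025, 1.5741, -0.0116, 1.134, -0.0751], 'dq': [0.0, -0.0001, 0.001, -0.0014, 0.0007, 0.0002, 0.0012], 'joint_efforts': [-0.0022, -66.7828, 0.9836, -31.4471, -0.0608, 0.0423, 0.0002], 'position': [0.2472, 0.5735, 0.237], 'ee_rot': [-0.6347, -3.0766, 0.0025], 'force': [0.0093, -0.3676, -0.4997], 'ft_torque': [0.0076, -0.0295, -0.0429], 'gripper_force': 0.0, 'width': 0.9995}
scene {'intrinsics': array([[457.8468,   0.    , 310.9158],
       [  0.    , 457.8468, 234.0612],
       [  0.    ,   0.    ,   1.    ]]), 'eye': array([ 0.9832, -0.0357,  0.6876]), 'rotation': array([-1.8167, -1.8589,  0.6247])}
top {'intrinsics': array([[454.0739,   0.    , 320.6401],
       [  0.    , 454.0739, 249.5556],
       [  0.    ,   0.    ,   1.    ]]), 'eye': array([ 0.3736, -0.0144,  1.0884]), 'rotation': array([-2.1569,  2.156 , -0.1232])}
wrist {'intrinsics': array([[367.918 ,   0.    , 319.9987],
       [  0.    , 367.918 , 241.0493],
       [  0.    ,   0.    ,   1.    ]]), 'T_tool_cam': array([[-0.0006, -0.9624, -0.2716,  0.0733],
       [ 1.    , -0.0005, -0.0002, -0.0005],
       [ 0.0001, -0.2716,  0.9624, -0.1474],
       [ 0.    ,  0.    ,  0.    ,  1.    ]])}
```

View pics/top0.png

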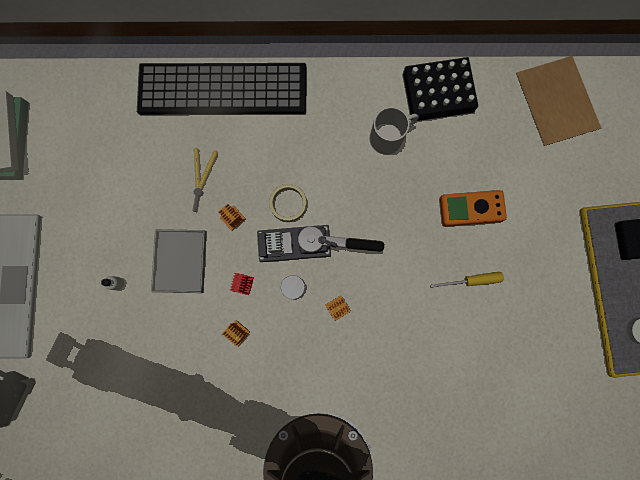

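View pics/scene0.png

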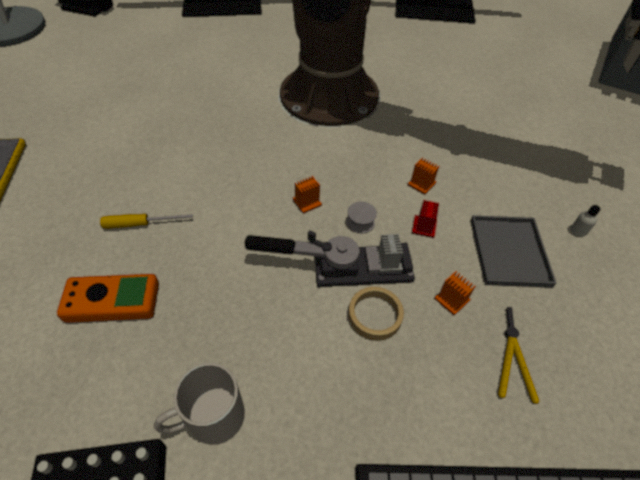

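The top view shows the vice with its base at (258–330, 227–260), the spindle head near (312,238), the grip at (368,245) and the silver heat sink at (277,243). The tray is at (179,261). The look-alikes are orange at (232,216), (236,333) and (338,307), and red at (242,283). The one meant is the silver one in the vice at (277,243), since it is the only aluminium one and it is clamped. An enlarged crop will confirm it.

```bash
cat > h.py <<'E'
from cell import *
import cv2, numpy as np
from scipy.spatial.transform import Rotation as R
np.set_printoptions(precision=4,suppress=True)
def cam(n,s=None):
    p=camera_params(n); K=p["intrinsics"]
    if n=="wrist":
        s=s or observe(); T=np.eye(4); T[:3,:3]=R.from_rotvec(s["ee_rot"]).as_matrix(); T[:3,3]=s["position"]
        T=T@p["T_tool_cam"]; return K,T[:3,3],T[:3,:3]
    return K,np.array(p["eye"]),R.from_rotvec(p["rotation"]).as_matrix()
def px2w(c,uv,z):
    K,e,M=c; uv=np.atleast_2d(uv).astype(float)
    d=(M@np.linalg.inv(K)@np.c_[uv,np.ones(len(uv))].T).T
    return e+d*((z-e[2])/d[:,2])[:,None]
def w2px(c,P):
    K,e,M=c; q=(K@M.T@(np.atleast_2d(P)-e).T).T; return q[:,:2]/q[:,2:]
E
python3 - <<'E'
from h import *
t=cv2.imread("pics/top0.png"); s=cv2.imread("pics/scene0.png")
a=cv2.resize(t[215:275,245:395],None,fx=5,fy=5,interpolation=cv2.INTER_CUBIC)
b=cv2.resize(s[222:295,235:425],None,fx=3.94,fy=3.94,interpolation=cv2.INTER_CUBIC)[:,:750]
cv2.imwrite("pics/crop0.png",np.vstack([a,b]))
c=cam("top")
print(px2w(c,[[312,238]],.06),px2w(c,[[277,243]],.07),px2w(c,[[370,245]],.063))
# base plate: dark mask
g=cv2.cvtColor(t,cv2.COLOR_BGR2GRAY)
m=((g<75)).astype(np.uint8); m[:, :250]=0;m[:,395:]=0;m[:215]=0;m[275:]=0
m=cv2.morphologyEx(m,cv2.MORPH_CLOSE,np.ones((3,3)))
for k in cv2.findContours(m,0,2)[0]:
    if cv2.contourArea(k)>60: r=cv2.minAreaRect(k);print(r); print(px2w(c,cv2.boxPoints(r),.015))
hsv=cv2.cvtColor(t,cv2.COLOR_BGR2HSV)
m=((hsv[...,1]<40)&(g<140)&(g>60)).astype(np.uint8); m[:,:145]=0;m[:,215:]=0;m[:220]=0;m[300:]=0
k=max(cv2.findContours(m,0,2)[0],key=cv2.contourArea);r=cv2.minAreaRect(k);print("tray",r);P=px2w(c,cv2.boxPoints(r),.016);print(P,P.mean(0),np.linalg.norm(P[1]-P[0]),np.linalg.norm(P[2]-P[1]))
E
```

```text
Traceback (most recent call last):
ValueError: all the input array dimensions except for the concatenation axis must match exactly, but along dimension 1, the array at index 0 has size 750 and the array at index 1 has size 749
```

```bash
python3 - <<'E'
from h import *
t=cv2.imread("pics/top0.png"); s=cv2.imread("pics/scene0.png")
a=cv2.resize(t[215:275,245:395],(750,300),interpolation=cv2.INTER_CUBIC)
b=cv2.resize(s[222:294,235:425],(750,284),interpolation=cv2.INTER_CUBIC)
cv2.imwrite("pics/crop0.png",np.vstack([a,b]))
c=cam("top")
print(px2w(c,[[312,238]],.06),px2w(c,[[277,243]],.07),px2w(c,[[370,245]],.063))
g=cv2.cvtColor(t,cv2.COLOR_BGR2GRAY)
m=((g<75)).astype(np.uint8); m[:, :250]=0;m[:,395:]=0;m[:215]=0;m[275:]=0
m=cv2.morphologyEx(m,cv2.MORPH_CLOSE,np.ones((3,3)))
for k in cv2.findContours(m,0,2)[0]:
    if cv2.contourArea(k)>60: r=cv2.minAreaRect(k);print(r); print(px2w(c,cv2.boxPoints(r),.015))
hsv=cv2.cvtColor(t,cv2.COLOR_BGR2HSV)
m=((hsv[...,1]<40)&(g<140)&(g>60)).astype(np.uint8); m[:,:145]=0;m[:,215:]=0;m[:220]=0;m[300:]=0
k=max(cv2.findContours(m,0,2)[0],key=cv2.contourArea);r=cv2.minAreaRect(k);print("tray",r);P=px2w(c,cv2.boxPoints(r),.016);print(P,P.mean(0),np.linalg.norm(P[1]-P[0]),np.linalg.norm(P[2]-P[1]))
E
```

```text
[[0.5246 0.0118 0.06  ]] [[0.5117 0.0908 0.07  ]] [[ 0.508  -0.1204  0.063 ]]
((320.5293884277344, 241.38235473632812), (32.596012115478516, 126.16574096679688), 85.60128784179688)
[[ 0.5506  0.1463  0.015 ]
 [ 0.574  -0.1552  0.015 ]
 [ 0.4956 -0.16    0.015 ]
 [ 0.4725  0.1389  0.015 ]]
tray ((179.5, 259.5), (79.0, 69.0), 90.0)
[[0.5748 0.4145 0.016 ]
 [0.5747 0.2484 0.016 ]
 [0.3861 0.2429 0.016 ]
 [0.386  0.4056 0.016 ]] [0.4804 0.3279 0.016 ] 0.16609857302290765 0.18868196270202126
```

View pics/crop0.png

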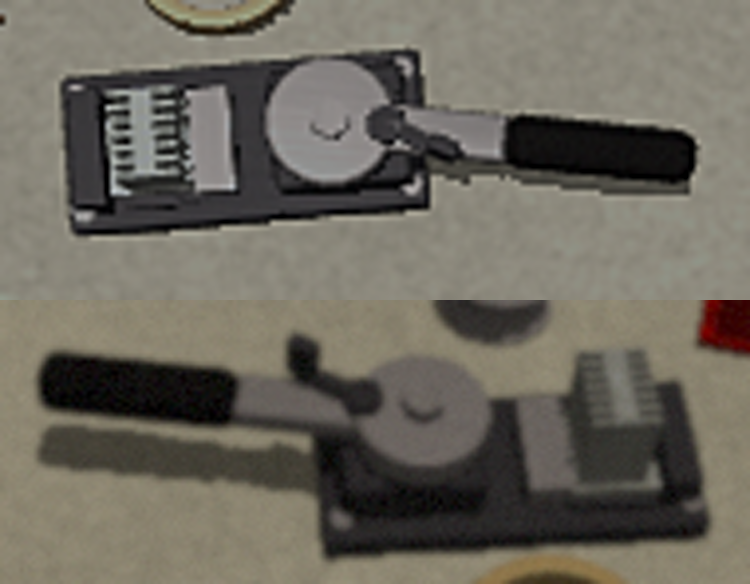

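The crop confirms it: the silver finned heat sink stands between the jaws (top crop (150,140)). The tab leans to the image-down side (445,148), which is the clockwise side, so the lever is on tighten. Next I measure the frames.

```bash
cat >> h.py <<'E'
def go(p,yaw):
    """total tool shift (in present tool axes) and tool-z turn so that TCP is at p, tool down, tool y at world angle yaw (mod pi)"""
    s=observe(); M=R.from_rotvec(s["ee_rot"]).as_matrix(); d=M.T@(np.array(p)-s["position"])
    y=np.arctan2(M[1,1],M[0,1]); dy=(yaw-y+np.pi/2)%np.pi-np.pi/2
    print("shift",d,"rz",-dy,"yaw now",y,"tcp",np.array(s["position"]),"tilt",M[:,2])
E
python3 - <<'E'
from h import *
c=cam("top")
f=lambda q:np.array(q)/5+[245,215]
P=px2w(c,f([[63,78],[76,235],[418,50],[430,205]]),.015);print(P,np.linalg.norm(P[0]-P[1]),np.linalg.norm(P[0]-P[2]))
u=P[:2].mean(0)-P[2:].mean(0);print("vice y yaw",np.degrees(np.arctan2(u[1],u[0])))
print("axis",px2w(c,f([[328,121]]),.06)); G=px2w(c,f([[507,140],[693,156]]),.055);print("grip ends",G,np.linalg.norm(G[0]-G[1]))
print("pivot,tab",px2w(c,f([[383,125]]),.066),px2w(c,f([[448,148]]),.08),"hs",px2w(c,f([[147,138]]),.07))
s=cam("scene");h=lambda q:np.array(q)/[750/190,284/72]+[235,222-300/(284/72)]
print("scene: tab",px2w(s,h([[302,345]]),.085),"hs",px2w(s,h([[618,385]]),.07),"axis",px2w(s,h([[424,407]]),.06))
T=px2w(c,[[153,230],[206,230],[205,293],[152,293]],.016);print("tray",T,T.mean(0))
T=px2w(s,[[473,217],[536,219],[553,284],[490,284]],.016);print("tray",T,T.mean(0))
go([.51,-.05,.22],0)
E
```

```text
[[ 0.5491  0.1433  0.015 ]
 [ 0.4736  0.1358  0.015 ]
 [ 0.5626 -0.0268  0.015 ]
 [ 0.4879 -0.0324  0.015 ]] 0.07588114436186423 0.17061122059638337
vice y yaw 94.71569868981497
axis [[0.5218 0.015  0.06  ]]
grip ends [[ 0.5137 -0.0671  0.055 ]
 [ 0.5063 -0.1523  0.055 ]] 0.08553110145527276
pivot,tab [[ 0.5191 -0.0102  0.066 ]] [[ 0.5067 -0.0394  0.08  ]] hs [[0.5126 0.0967 0.07  ]]
scene: tab [[ 0.5125 -0.0353  0.085 ]] hs [[0.5186 0.1002 0.07  ]] axis [[0.5253 0.0177 0.06  ]]
tray [[0.5504 0.3941 0.016 ]
 [0.5504 0.2669 0.016 ]
 [0.4002 0.2646 0.016 ]
 [0.4001 0.3897 0.016 ]] [0.4753 0.3288 0.016 ]
tray [[0.4095 0.2751 0.016 ]
 [0.411  0.3961 0.016 ]
 [0.5575 0.3839 0.016 ]
 [0.5604 0.2744 0.016 ]] [0.4846 0.3324 0.016 ]
shift [-0.4881 -0.4688  0.0177] rz 1.1639860454680138 yaw now 1.1639860454680138 tcp [0.2472 0.5737 0.2371] tilt [-0.0004 -0.0011 -1.    ]
```

```bash
python3 -m pendant '[-0.061,-0.0586,0,0,0,0,0.06,-0.061,-0.0586,0,0,0,0,0.06,-0.061,-0.0586,0,0,0,0,0.06,-0.061,-0.0586,0,0,0,0,0.06,-0.061,-0.0586,0,0,0,0,0.06,-0.061,-0.0586,0,0,0,0,0.06,-0.061,-0.0586,0,0,0,0,0.06,-0.061,-0.0586,0,0,0,0,0.06]'
python3 -m pendant '[0,0,0,0,0,0.166,0.06,0,0,0,0,0,0.166,0.06,0,0,0,0,0,0.166,0.06,0,0,0,0,0,0.166,0.06,0,0,0,0,0,0.166,0.06,0,0,0,0,0,0.166,0.06,0,0,0,0,0,0.166,0.06,0,0,0,0,0,0,0.06]'
python3 - <<'E'
from h import *
c=cam("wrist"); cv2.imwrite("pics/w1.png",get_image("wrist")[:,:,::-1]); go([.517,-.0375,.09],np.radians(-5.5))
s=observe();print(s["width"],s["joints"])
print(w2px(c,[[.5222,.0155,.06],[.5046,-.035,.085],[.51,-.1135,.063],[.5152,.0995,.07]]))
E
```

```text
clock: 1.15
position: [0.4418, 0.1113, 0.2379]
ee_rot: [0.634, 3.076, 0.001]
force: [2.0, 0.2, -0.2]
width: 0.654
gripper_force: 0.0
clock: 2.15
position: [0.4412, 0.1132, 0.2376]
ee_rot: [-2.218, -2.225, 0.0]
force: [0.1, 0.3, 0.3]
width: 0.657
gripper_force: 0.0
shift [-0.1511  0.0749  0.1476] rz 0.10174646531958675 yaw now 0.005753356459898725 tcp [0.4412 0.1132 0.2376] tilt [-0.0002 -0.0001 -1.    ]
0.6523253143435201 [-0.7204  0.153   0.4055  1.991  -0.071   1.0112 -0.2756]
[[403.1804 318.904 ]
 [386.9659 379.6155]
 [384.5839 430.0196]
 [403.7895 238.6167]]
```

View pics/w1.png

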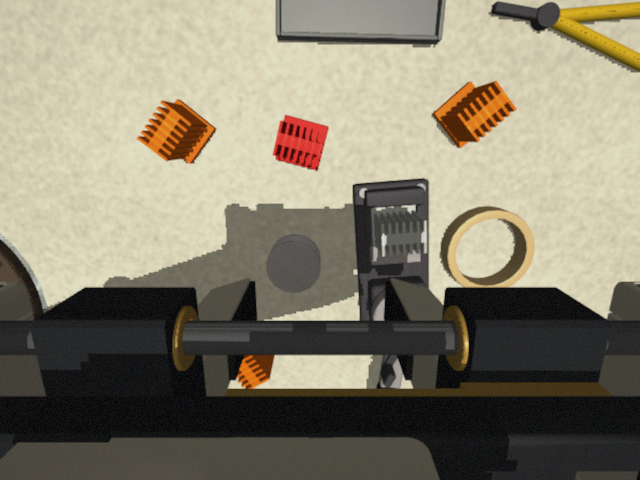

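The silver heat sink shows at about (398,232) between the jaws, and the fingers hide the handle. I'll back off towards -y so the lever comes into view.

```bash
python3 -m pendant '[-0.0376,0.0109,0,0,0,0,0.06,-0.0376,0.0109,0,0,0,0,0.06,-0.0376,0.0109,0,0,0,0,0.06,-0.0376,0.0109,0,0,0,0,0.06,-0.0376,0.0109,0,0,0,0,0.06,-0.0376,0.0109,0,0,0,0,0.06,-0.0376,0.0109,0,0,0,0,0.06,0,0,0,0,0,0.102,0.06,0,0,0,0,0,0,0.06]'
python3 - <<'E'
from h import *
c=cam("wrist"); cv2.imwrite("pics/w2.png",get_image("wrist")[:,:,::-1]); go([.517,-.0375,.09],np.radians(-5.5))
print(w2px(c,[[.5222,.0155,.06],[.5046,-.035,.085],[.51,-.1135,.063],[.5152,.0995,.07]]))
E
```

```text
clock: 3.32
position: [0.518, -0.1501, 0.2374]
ee_rot: [-2.327, -2.11, 0.001]
force: [0.6, 0.3, -0.5]
width: 0.653
gripper_force: 0.0
shift [ 0.1114 -0.0117  0.1475] rz 0.0004913627547147303 yaw now -0.09550174610497335 tcp [ 0.5181 -0.1496  0.2375] tilt [-0.0005  0.0002 -1.    ]
[[ 305.1858   14.2112]
 [ 287.9801   81.3785]
 [ 307.221   181.5317]
 [ 281.4569 -125.3746]]
```

View pics/w2.png

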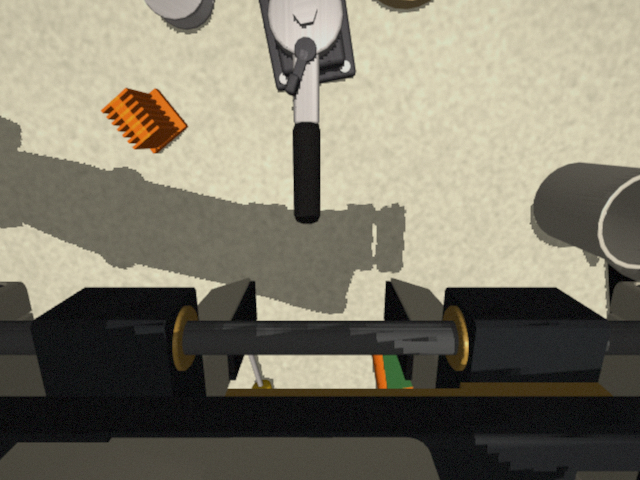

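The view matches the predictions within a few pixels: head (305,17), tab (291,85) leaning to the left, grip (293–320, 122–222). I'll straddle the tab and check the height before pushing.

```bash
python3 -m pendant '[0.0371,-0.0039,0,0,0,0,0.06,0.0371,-0.0039,0,0,0,0,0.06,0.0371,-0.0039,0,0,0,0,0.06,0,0,0.04,0,0,0,0.06,0,0,0.04,0,0,0,0.06,0,0,0.04,0,0,0,0.06,0,0,0.034,0,0,0,0.06,0,0,0,0,0,0,0.06]'
python3 -m pendant '[0,0.006,0,0,0,0,0.06,0,0.006,0,0,0,0,0.06,0,0.006,0,0,0,0,0.06,0,0.006,0,0,0,0,0.06]'
python3 -m pendant '[0,0.005,0,0,0,0,0.06,0,0.005,0,0,0,0,0.06]'
python3 -m pendant '[0,0.003,0,0,0,0,0.06,0,0,0,0,0,0,0.06]'
python3 -m pendant '[0,0.003,0,0,0,0,0.06,0,0,0,0,0,0,0.06]'
```

```text
clock: 4.38
position: [0.5158, -0.0372, 0.082]
ee_rot: [-2.323, -2.11, 0.005]
force: [-0.2, -1.0, 0.4]
width: 0.654
gripper_force: 0.0
clock: 4.88
position: [0.5419, -0.0406, 0.0841]
ee_rot: [2.33, 2.107, 0.0]
force: [-1.1, -1.4, 0.7]
width: 0.652
gripper_force: 0.9
clock: 5.12
position: [0.5515, -0.0413, 0.0837]
ee_rot: [-2.329, -2.107, 0.0]
force: [-3.8, -0.2, 2.2]
width: 0.654
gripper_force: 1.6
clock: 5.38
position: [0.5546, -0.0411, 0.0836]
ee_rot: [-2.329, -2.108, -0.0]
force: [-2.6, 1.6, 1.2]
width: 0.653
gripper_force: 1.2
clock: 5.62
position: [0.5571, -0.0412, 0.0835]
ee_rot: [-2.328, -2.107, 0.0]
force: [-3.7, 3.8, 0.7]
width: 0.656
gripper_force: 1.9
```

```bash
python3 -m pendant '[0,0.003,0,0,0,0,0.06,0,0,0,0,0,0,0.06]'
python3 -m pendant '[0,-0.013,0,0,0,0,0.06,0,0,-0.04,0,0,0,0.06,0,0,-0.04,0,0,0,0.06,0,0,-0.04,0,0,0,0.06,0,0,-0.034,0,0,0,0.06,-0.04,0,0,0,0,0,0.06,-0.04,0,0,0,0,0,0.06,-0.04,0,0,0,0,0,0.06,0,0,0,0,0,0,0.06]'
python3 - <<'E'
from h import *
s=observe();c=cam("wrist",s); w=get_image("wrist")[:,:,::-1];cv2.imwrite("pics/w3.png",w)
t=get_image("top")[:,:,::-1]
u=w2px(c,[[.518,-.04,.06]])[0].astype(int);print(u, s["position"])
y0=max(0,u[1]-90);x0=u[0]-100
a=cv2.resize(w[y0:y0+160,x0:x0+200],(500,400),interpolation=cv2.INTER_CUBIC)
b=cv2.resize(t[215:275,290:395],(500,286*500//500),interpolation=cv2.INTER_CUBIC)
print("crop origin",x0,y0); cv2.imwrite("pics/c3.png",np.vstack([a,b])[:600])
E
```

```text
clock: 5.88
position: [0.5595, -0.0411, 0.0834]
ee_rot: [-2.327, -2.107, 0.001]
force: [-4.7, 6.0, 2.1]
width: 0.649
gripper_force: 2.9
clock: 7.0
position: [0.5345, -0.165, 0.2383]
ee_rot: [2.334, 2.098, -0.0]
force: [0.2, 0.2, 0.6]
width: 0.654
gripper_force: 0.0
[283  73] [ 0.5345 -0.165   0.2383]
crop origin 183 0
```

View pics/c3.png

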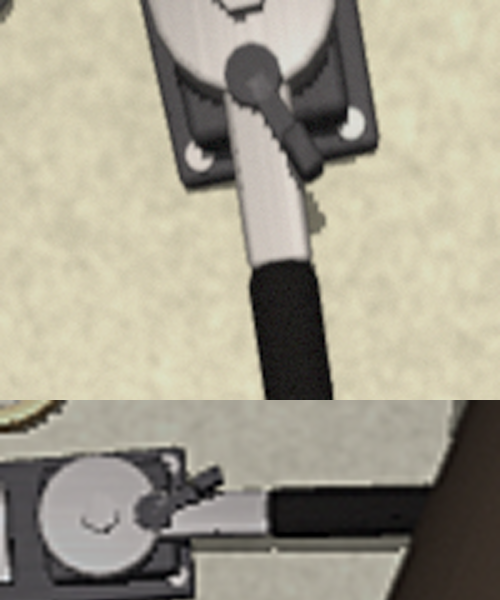

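The lever now leans to the right of the grip line, from pivot (252,73) to tab (307,160) in the crop. That is about 24° off the grip line, so it is fully over on loosen, and the handle followed slightly. Next, straddle the grip.

```bash
python3 - <<'E'
from h import *
t=get_image("wrist")[:,:,::-1]; s=observe();c=cam("wrist",s)
g=cv2.cvtColor(t,cv2.COLOR_BGR2GRAY); m=(g<45).astype(np.uint8); m[270:]=0
A=np.array([.5222,.0155])
for k in cv2.findContours(m,0,2)[0]:
    if cv2.contourArea(k)>800:
        v=cv2.fitLine(k,2,0,.01,.01).ravel(); r=cv2.minAreaRect(k);print(r)
        ce=px2w(c,[r[0]],.051)[0]; d=ce[:2]-A; print(ce,np.linalg.norm(d),np.degrees(np.arctan2(d[1],d[0])))
go([.5222+.13*np.cos(np.radians(-87)),.0155-.13,.05],np.radians(3))
E
```

```text
((302.1499938964844, 161.04998779296875), (102.24765014648438, 26.587217330932617), 81.8698959350586)
[ 0.5248 -0.1061  0.051 ] 0.12167443493360146 -88.7691465114319
shift [ 0.0445 -0.0112  0.1877] rz -0.15233500573020042 yaw now -0.09997512817037045 tcp [ 0.5356 -0.1599  0.2377] tilt [ 0.0007  0.0003 -1.    ]
```

```bash
python3 -m pendant '[0.0222,-0.006,0,0,0,0,0.06,0.0222,-0.006,0,0,0,0,0.06,0,0,0,0,0,-0.15,0.06,0,0,0.047,0,0,0,0.06,0,0,0.047,0,0,0,0.06,0,0,0.047,0,0,0,0.06,0,0,0.047,0,0,0,0.06,0,0,0,0,0,0,0.034,0,0,0,0,0,0,0.034]' 5
python3 -c "
from h import *
s=observe();d=np.array(s['position'][:2])-[.5222,.0155];go([.527,-.114,.05],.04);print(np.linalg.norm(d),np.degrees(np.arctan2(d[1],d[0])),s['width'],s['force'])"
```

```text
clock: 8.28
position: [0.529, -0.1147, 0.0511]
ee_rot: [2.164, 2.276, 0.001]
force: [0.4, -0.9, 0.1]
width: 0.482
gripper_force: 0.0
shift [ 0.0008 -0.0019  0.0011] rz 0.010678348265176663 yaw now 0.05067834826517655 tcp [ 0.529  -0.1147  0.0511] tilt [ 0.0015 -0.0001 -1.    ]
0.13036978857112633 -87.02765147396546 0.4824961302114348 [ 0.3733 -0.9068  0.1379]
```

```bash
python3 -m pendant '[0.0011,0.01685,0,0,0,-0.13,0.034,0.0011,0.01685,0,0,0,-0.13,0.034,0.0011,0.01685,0,0,0,-0.13,0.034,0.0011,0.01685,0,0,0,-0.13,0.034,0,0,0,0,0,0,0.034]'
python3 -c "
from h import *
s=observe();d=np.array(s['position'][:2])-[.5222,.0155];go([.527,-.114,.05],.04);print(np.linalg.norm(d),np.degrees(np.arctan2(d[1],d[0])),s['width'],s['force'])"
```

```text
clock: 8.9
position: [0.5931, -0.0945, 0.0517]
ee_rot: [1.506, 2.754, 0.002]
force: [-1.0, -1.2, 0.3]
width: 0.369
gripper_force: 0.5
shift [ 0.0193 -0.0662  0.0015] rz 0.5301305670421486 yaw now 0.5701305670421485 tcp [ 0.5931 -0.0945  0.0517] tilt [ 0.0031 -0.0004 -1.    ]
0.13090139784389862 -57.180473541159365 0.3691867140793286 [-1.0046 -1.2469  0.2602]
```

```bash
python3 -m pendant '[0.0013,-0.0185,0,0,0,0.143,0.034,0.0013,-0.0185,0,0,0,0.143,0.034,0.0013,-0.0185,0,0,0,0.143,0.034,0.0013,-0.0185,0,0,0,0.143,0.034,0.0013,-0.0185,0,0,0,0.143,0.034,0.0013,-0.0185,0,0,0,0.143,0.034,0.0013,-0.0185,0,0,0,0.143,0.034,0,0,0,0,0,0,0.034]'
python3 -m pendant '[0.0013,0.0185,0,0,0,-0.143,0.034,0.0013,0.0185,0,0,0,-0.143,0.034,0.0013,0.0185,0,0,0,-0.143,0.034,0.0013,0.0185,0,0,0,-0.143,0.034]'
python3 -m pendant '[0.0013,0.0185,0,0,0,-0.143,0.034,0.0013,0.0185,0,0,0,-0.143,0.034,0.0013,0.0185,0,0,0,-0.143,0.034,0,0,0,0,0,0,0.034]'
python3 -c "
from h import *
s=observe();d=np.array(s['position'][:2])-[.5222,.0155];go([.527,-.114,.05],.04);print(np.linalg.norm(d),np.degrees(np.arctan2(d[1],d[0])),s['width'],s['force'])
t=get_image('top')[:,:,::-1];cv2.imwrite('pics/top4.png',cv2.resize(t[215:275,245:395],(800,320),interpolation=cv2.INTER_CUBIC))"
```

```text
clock: 9.9
position: [0.4675, -0.1029, 0.0511]
ee_rot: [2.646, 1.693, 0.003]
force: [0.2, 0.4, -0.5]
width: 0.369
gripper_force: 0.0
clock: 10.4
position: [0.5396, -0.114, 0.0502]
ee_rot: [-2.051, -2.377, 0.0]
force: [-5.0, 2.6, 3.3]
width: 0.373
gripper_force: 2.5
clock: 10.9
position: [0.5929, -0.0948, 0.0503]
ee_rot: [1.505, 2.756, 0.001]
force: [-0.7, -0.4, -0.6]
width: 0.37
gripper_force: 0.3
shift [ 0.0195 -0.0658  0.0002] rz 0.531468946995076 yaw now 0.571468946995076 tcp [ 0.5929 -0.0948  0.0503] tilt [ 0.0015  0.0002 -1.    ]
0.13105343637329975 -57.34121547135419 0.36982113596483246 [-0.6807 -0.4498 -0.5968]
```

View pics/top4.png

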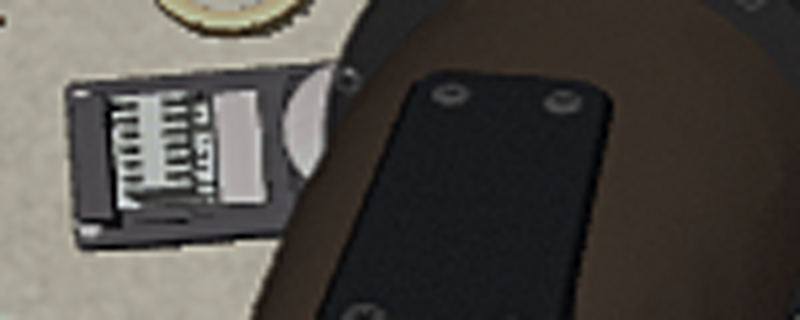

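The jaw has drawn back about 2.2 px (roughly 5 mm, or 0.9 rad), and the drive force was seen. One more full swing, then I compare the jaw edges numerically.

```bash
python3 -m pendant '[0.0013,-0.0185,0,0,0,0.143,0.034,0.0013,-0.0185,0,0,0,0.143,0.034,0.0013,-0.0185,0,0,0,0.143,0.034,0.0013,-0.0185,0,0,0,0.143,0.034,0.0013,-0.0185,0,0,0,0.143,0.034,0.0013,-0.0185,0,0,0,0.143,0.034,0.0013,-0.0185,0,0,0,0.143,0.034,0,0,0,0,0,0,0.034]'
python3 -m pendant '[0.0013,0.0185,0,0,0,-0.143,0.034,0.0013,0.0185,0,0,0,-0.143,0.034,0.0013,0.0185,0,0,0,-0.143,0.034,0.0013,0.0185,0,0,0,-0.143,0.034]'
python3 -m pendant '[0.0013,0.0185,0,0,0,-0.143,0.034,0.0013,0.0185,0,0,0,-0.143,0.034,0.0013,0.0185,0,0,0,-0.143,0.034,0,0,0,0,0,0,0.034]'
python3 - <<'E'
from h import *
s=observe();d=np.array(s['position'][:2])-[.5222,.0155];go([.527,-.114,.05],.04);print(np.linalg.norm(d),np.degrees(np.arctan2(d[1],d[0])))
n=get_image('top'); o=cv2.imread("pics/top0.png")
cv2.imwrite("pics/top5.png",n[:,:,::-1])
for im in (o,n):
    g=cv2.cvtColor(np.ascontiguousarray(im),cv2.COLOR_BGR2GRAY)
    print(g[240:250,278:304].mean(0).round().astype(int))
E
```

```text
clock: 11.95
position: [0.4668, -0.1037, 0.0502]
ee_rot: [2.646, 1.693, 0.001]
force: [0.5, 0.8, 0.1]
width: 0.368
gripper_force: 0.0
clock: 12.45
position: [0.5393, -0.1148, 0.0496]
ee_rot: [-2.05, -2.377, 0.002]
force: [-5.8, 1.6, 1.8]
width: 0.374
gripper_force: 2.6
clock: 12.95
position: [0.5928, -0.0956, 0.0498]
ee_rot: [1.505, 2.757, 0.001]
force: [-1.5, -0.5, 0.2]
width: 0.369
gripper_force: 0.3
shift [ 0.0201 -0.0653 -0.0003] rz 0.5314065331987963 yaw now 0.5714065331987963 tcp [ 0.5928 -0.0956  0.0498] tilt [ 0.001 -0.    -1.   ]
0.13159418775020207 -57.56417541647243
[ 89  99  65  60 106 136 141 138 139 137 137 142 154  72  31  55  57  56
  56  54  66  86 104 119 128 135]
[111 122  83  77 154 139 176  81  58 108 174 170 167 167 165 167 175 161
  56  63  84 106 128 145 159 162]
```

The jaw edges moved 5.0 px × 2.32 mm ≈ 11.6 mm, so the spindle is at about 1.9 rad, well above 1.4. Now release, rise, and look at the heat sink from nearby.

```bash
python3 -m pendant '[0,0,0,0,0,0,0.06,0,0,0,0,0,0,0.06,0,0,-0.047,0,0,0,0.06,0,0,-0.047,0,0,0,0.075,0,0,-0.047,0,0,0,0.075,0,0,-0.047,0,0,0,0.075,0,0,0,0,0,0,0.075]'
python3 -c "
from h import *
go([.518,-.01,.22],np.radians(4.7))"
```

```text
clock: 13.88
position: [0.5937, -0.0958, 0.2419]
ee_rot: [1.505, 2.75, 0.005]
force: [0.1, -0.4, -1.1]
width: 0.816
gripper_force: 0.0
shift [ 0.1132 -0.0177  0.0213] rz 0.4870637203557773 yaw now 0.5690941951995108 tcp [ 0.5937 -0.0958  0.2419] tilt [ 0.0075 -0.0002 -1.    ]
```

```bash
python3 -m pendant '[0.0377,-0.0059,0,0,0,0,0.075,0.0377,-0.0059,0,0,0,0,0.075,0.0377,-0.0059,0,0,0,0,0.075,0,0,0,0,0,0.162,0.075,0,0,0,0,0,0.162,0.075,0,0,0,0,0,0.162,0.075,0,0,0,0,0,0,0.075]'
python3 - <<'E'
from h import *
s=observe();c=cam("wrist",s); w=get_image("wrist")[:,:,::-1]; cv2.imwrite("pics/w6.png",w)
go([.515,.098,.044],np.radians(4.7))
B=np.array([.515,.098]);u=np.array([.9966,.0819]);v=np.array([-.0819,.9966])
q=[np.r_[B+a*.02*u+b*.015*v,.07] for a,b in ((-1,-1),(1,-1),(1,1),(-1,1))]
p=w2px(c,q);print(p);x0,y0=(p.mean(0)-[80,60]).astype(int);y0=max(0,y0);x0=max(0,x0);print(x0,y0)
cr=cv2.resize(w[y0:y0+120,x0:x0+160],(800,600),interpolation=cv2.INTER_CUBIC)
cv2.polylines(cr,[((p-[x0,y0])*5).astype(np.int32)],True,(0,0,255),1);cv2.imwrite("pics/c6.png",cr)
E
```

```text
clock: 14.75
position: [0.5153, -0.0094, 0.237]
ee_rot: [-2.125, -2.313, 0.001]
force: [-0.4, 0.3, -0.3]
width: 0.817
gripper_force: 0.0
shift [0.1071 0.0092 0.1931] rz 0.005281536616639659 yaw now 0.08731201146037323 tcp [ 0.5153 -0.0095  0.2371] tilt [-0.0009 -0.0002 -1.    ]
[[306.8234 112.3724]
 [356.319  112.4828]
 [357.4229  72.1294]
 [306.5341  72.015 ]]
251 32
```

View pics/c6.png

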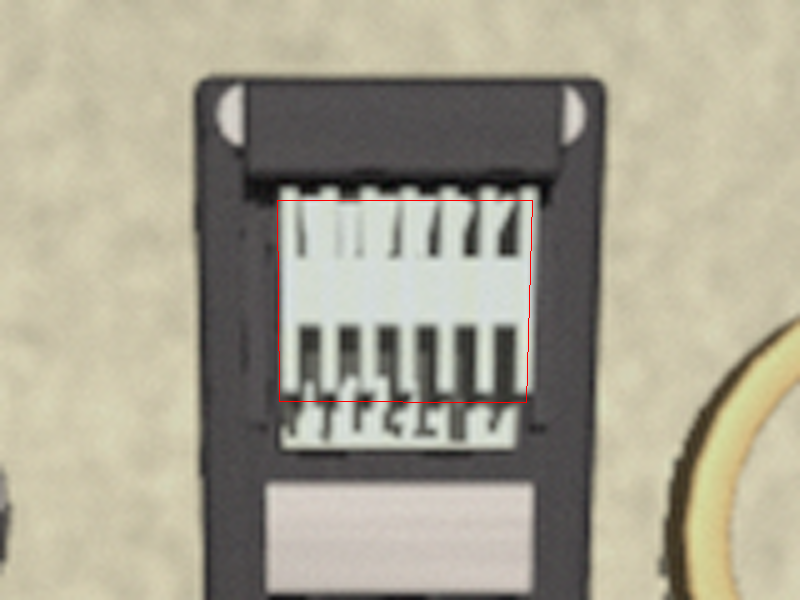

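The block's top is at crop (280–535, 188–393), about 1.6 mm further in +y than predicted. The jaw is clear of the foot, with a visible gap at rows 450–480. Descend and grip across x.

```bash
python3 -m pendant '[0.0362,0.0031,0,0,0,0,0.075,0.0362,0.0031,0,0,0,0,0.075,0.0362,0.0031,0,0,0,0,0.075,0,0,0,0,0,0,0.075]'
python3 -m pendant '[0,0,0.05,0,0,0,0.075,0,0,0.05,0,0,0,0.075,0,0,0.05,0,0,0,0.075,0,0,0.022,0,0,0,0.075,0,0,0.02,0,0,0,0.075,0,0,0,0,0,0,0.075]'
python3 -m pendant '[0,0,0,0,0,0,0.03,0,0,0,0,0,0,0.03,0,0,0,0,0,0,0.03,0,0,0,0,0,0,0.03,0,0,0,0,0,0,0.03,0,0,0,0,0,0,0.03]' 15
```

```text
clock: 15.3
position: [0.5155, 0.1027, 0.2372]
ee_rot: [-2.116, -2.321, -0.0]
force: [-0.2, -0.9, 0.4]
width: 0.818
gripper_force: 0.0
clock: 16.05
position: [0.5149, 0.0981, 0.0445]
ee_rot: [-2.124, -2.313, 0.005]
force: [-0.2, 0.3, 0.8]
width: 0.816
gripper_force: 0.0
clock: 16.8
position: [0.5161, 0.0996, 0.0461]
ee_rot: [2.126, 2.313, 0.001]
force: [-0.5, 0.7, 5.4]
width: 0.429
gripper_force: 15.0
```

```bash
python3 -m pendant '[0,0,-0.005,0,0,0,0.03,0,0,-0.005,0,0,0,0.03,0,0,-0.005,0,0,0,0.03,0,0,0,0,0,0,0.03]' 25
python3 -m pendant '[0,0,-0.025,0,0,0,0.03,0,0,-0.025,0,0,0,0.03,0,0,-0.025,0,0,0,0.03,0,0,-0.025,0,0,0,0.03,0,0,0,0,0,0,0.03]'
python3 - <<'E'
from h import *
s=observe();print(s["force"],s["width"])
go([.480,.3305,.15],np.radians(0)); w=get_image("wrist")[:,:,::-1]; cv2.imwrite("pics/w7.png",w)
E
```

```text
clock: 17.3
position: [0.5163, 0.0995, 0.0612]
ee_rot: [2.126, 2.312, 0.001]
force: [1.2, -0.3, -1.7]
width: 0.435
gripper_force: 25.0
clock: 17.92
position: [0.517, 0.0997, 0.1622]
ee_rot: [2.125, 2.312, 0.005]
force: [0.3, -0.1, -1.6]
width: 0.433
gripper_force: 25.0
[ 0.2606 -0.0664 -1.6355] 0.4328513822403316
shift [ 0.2331 -0.0176  0.0124] rz 0.0839569235063975 yaw now 0.08395692350639751 tcp [0.517  0.0997 0.1622] tilt [ 0.0031  0.0012 -1.    ]
```

Lifted: the force change of -1.6 N matches 160 g. Carry it to the tray.

```bash
python3 -m pendant '[0.02,-0.0015,0,0,0,0.028,0.03,0.0389,-0.0029,0,0,0,0.028,0.03,0.0389,-0.0029,0,0,0,0.028,0.03,0.0389,-0.0029,0,0,0,0,0.03,0.0389,-0.0029,0,0,0,0,0.03,0.0389,-0.0029,0,0,0,0,0.03,0.0185,-0.0014,0,0,0,0,0.03,0,0,0,0,0,0,0.03]'
python3 - <<'E'
from h import *
s=observe();print(s["force"],s["width"]);c=cam("wrist",s)
go([.480,.3305,.06],np.radians(0)); w=get_image("wrist")[:,:,::-1].copy()
C=np.array([.480,.3305]);p=w2px(c,[np.r_[C+[a*.075,b*.06],.016] for a,b in ((-1,-1),(1,-1),(1,1),(-1,1))]);print(p)
cv2.polylines(w,[p.astype(np.int32)],True,(0,0,255),1);cv2.imwrite("pics/w8.png",w)
E
```

```text
clock: 18.98
position: [0.493, 0.3323, 0.1597]
ee_rot: [-2.219, -2.223, 0.002]
force: [0.3, -0.8, -2.0]
width: 0.435
gripper_force: 25.0
[ 0.2799 -0.8324 -1.953 ] 0.4347435318424534
shift [-0.0017 -0.0129  0.0997] rz 0.0017617066716644203 yaw now 0.0017617066716643223 tcp [0.493  0.3323 0.1597] tilt [-0.0011 -0.001  -1.    ]
[[218.3692 299.3951]
 [392.6692 299.6234]
 [401.214  156.7438]
 [206.8584 156.5046]]
```

View pics/w8.png

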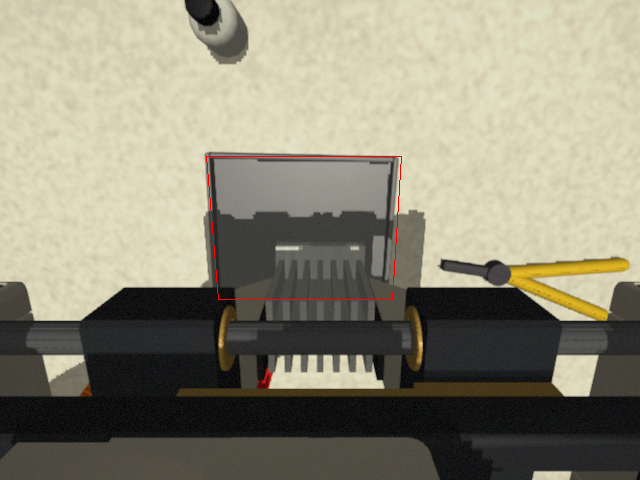

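The predicted tray outline matches the image within 3 px (corners (207,154), (398,156)), and the heat sink hangs upright at (320,310). Centre it and lower gently.

```bash
python3 -m pendant '[-0.001,-0.013,0,0,0,0,0.03,0,0,0.03,0,0,0,0.03,0,0,0.03,0,0,0,0.03,0,0,0.03,0,0,0,0.03,0,0,0.015,0,0,0,0.03,0,0,0.007,0,0,0,0.03,0,0,0.004,0,0,0,0.03,0,0,0,0,0,0,0.03]'
python3 -m pendant '[0,0,0.003,0,0,0,0.03,0,0,0.002,0,0,0,0.03,0,0,0,0,0,0,0.03]'
```

```text
clock: 20.02
position: [0.4809, 0.3311, 0.0452]
ee_rot: [2.222, 2.221, 0.001]
force: [-0.6, -0.1, -0.3]
width: 0.437
gripper_force: 25.0
clock: 20.4
position: [0.4806, 0.3309, 0.0397]
ee_rot: [-2.221, -2.221, 0.0]
force: [0.0, -0.1, -0.7]
width: 0.436
gripper_force: 25.0
```

```bash
python3 -m pendant '[0,0,0.002,0,0,0,0.03,0,0,0,0,0,0,0.03]'
python3 -m pendant '[0,0,0.0015,0,0,0,0.03,0,0,0,0,0,0,0.03]'
python3 -m pendant '[0,0,0.0015,0,0,0,0.03,0,0,0,0,0,0,0.03]'
```

```text
clock: 20.65
position: [0.4806, 0.3309, 0.0376]
ee_rot: [-2.221, -2.221, 0.0]
force: [1.2, -0.8, -1.8]
width: 0.43
gripper_force: 25.0
clock: 20.9
position: [0.4806, 0.3308, 0.0361]
ee_rot: [2.222, 2.221, -0.0]
force: [0.2, -0.6, -1.2]
width: 0.434
gripper_force: 25.0
clock: 21.15
position: [0.4807, 0.331, 0.0351]
ee_rot: [-2.221, -2.221, -0.001]
force: [-1.6, -1.4, 4.5]
width: 0.432
gripper_force: 25.0
```

Contact, with the upward force up by 6 N. Release and rise.

```bash
python3 -m pendant '[0,0,0,0,0,0,0.046,0,0,0,0,0,0,0.06,0,0,0,0,0,0,0.07,0,0,0,0,0,0,0.07,0,0,-0.03,0,0,0,0.07,0,0,-0.05,0,0,0,0.07,0,0,-0.05,0,0,0,0.07,-0.05,0,-0.02,0,0,0,0.07,-0.05,0,0,0,0,0,0.07,0,0,0,0,0,0,0.07]'
python3 - <<'E'
from h import *
w=get_image("wrist")[:,:,::-1];s=get_image("scene")[:,:,::-1]
cv2.imwrite("pics/final.png",np.vstack([cv2.resize(w[:260],(640,260)),cv2.resize(s[200:310,230:570],(640,207),interpolation=cv2.INTER_CUBIC)]))
E
```

```text
clock: 22.4
position: [0.4811, 0.2265, 0.1854]
ee_rot: [2.228, 2.214, -0.0]
force: [0.2, 0.5, 0.4]
width: 0.763
gripper_force: 0.0
```

View pics/final.png

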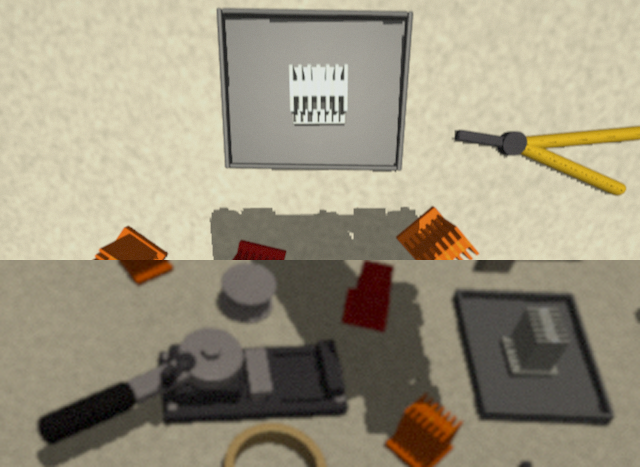

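The heat sink stands upright in the middle of the tray (wrist view (319,93)), the vice is empty and open, and the bystanders are in place.

```bash
python3 -c "
from cell import *
print(sign_off())"
```

```text
the job is handed in; nothing more can be done
None
```

The job is handed in at about 22 s of the 72 s allowed, with no verdict returned: the lever is flipped to loosen, the spindle is backed off about 1.9 rad (estimated from the jaw's travel), and the heat sink stands upright in the middle of the tray.

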